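# Snap a former block into the wire-bending jig

### The job

Get the wire-bending jig ready for the next figure: take the beech former block with the row of three thin pegs, set it flat on the jig's deck in front of the open flared end of the channel (pegs up, long side along the channel, either end first) and slide it in between the rails, so that it pushes the spring catch aside and goes on to the end stop until the catch clicks back behind it. Leave it locked there and let go; leave the other former block, with one thick peg, where it is.

Things in the scene. Friction and masses are not known exactly. Their poses are not given: they have to be found in the camera images.
- three_peg_center (a point): Centre (half-way up the wood) of the loose three-peg former block, 0.16 kg, on the table pegs up: beech, 80 mm long (x), 44 wide (y), 45 high, with three steel pegs 10 mm thick, 18 mm tall, in a row along its top, 26 mm apart. Grip across the 44 mm. In the jig it stands 45 mm above the deck: keep fingertips above the 10 mm rails and catch while holding or pushing.
- one_peg_center (a point): Centre of the other former block, the same wood and size, but with a single thick steel peg, 32 mm across and 18 mm tall, in the middle of its top. Point and axes as for the three-peg block. Not wanted; to be left where it is.
- jig: Fixed grey wire-bending jig, plate 295 x 130 mm. Origin on the table; x along the channel from mouth to end stop, y left, z up (mm). Deck top z 12, x -175 to 120, free before x -92. Rails 10 high; channel 50 wide about y 0, x -56 to 80; flares to 82 wide at x -92. Stop face x 80, 40 high; bending lever behind it, top z 41. A block home: centre x 40 (6 play), y 0, z 34.5.
- catch (a joint): Spring catch: dark steel leaf 52 mm long, 9 high, in the jig's left (+y) rail, pivoted at x -56 mm, slanting in; its tip at x -6 stands 13 mm inside the channel. A block sliding in pushes it outward (needs up to 10 N); it springs back behind the block's rear end. Radians: 0 sprung in (at start and when clicked), about 0.1 to 0.25 while a block passes.
There are look-alikes about, which are no part of the job. Leave any blue look-alike of the part that bears three_peg_center alone.

How it is judged:
On the way:
1. the three-peg block, lying on the deck on its way in, pushes the spring catch aside (value of joint catch above 0.06 rad and contact force between three_peg and catch above 0.2 N and x of three_peg_center in the frame of jig between -0.07 and 0.034 m and z of three_peg_center in the frame of jig below 0.045 m), for 0.05 s.
At the end, for the whole second after the job is handed in: The three-peg block lies still, pegs up, in the channel: centre at x 31 to 47 mm, y within 8 mm, z 29 to 40 mm of the jig's frame, within 0.15 rad of straight and upright; the catch has sprung back behind it (below 0.06 rad); the one-peg block is within 30 mm of its start (x of three_peg_center in the frame of jig between 0.031 and 0.047 m and y of three_peg_center in the frame of jig between -0.008 and 0.008 m and z of three_peg_center in the frame of jig between 0.029 and 0.04 m and angle between three_peg_center's own z axis and vertical below 0.15 rad and angle between the x axis of three_peg_center and the x axis of jig, either way round below 0.15 rad and value of joint catch below 0.06 rad and linear speed of three_peg below 0.02 m/s and distance of one_peg_center from where it was at the start of the episode below 0.03 m); the robot touches nothing.
It fails at once if the one-peg block is moved by more than 30 mm (distance of one_peg_center from where it was at the start of the episode above 0.03 m).
It also fails if it takes over 48 s, if anything falls off the work surface, if the arm or the gripper's body presses on something with over 40 N, if the wrist force passes 120 N, or if a joint passes its speed limit or range.

### The arm

A 6-joint arm with a two-finger parallel gripper is mounted at the origin on the work surface. World frame = base frame: x ahead of the robot, y to its left, z up, the work surface at z = 0. Lengths are in m, angles in rad, forces in N, time in s.
With the tool pointing down it reaches from about 0.35 to 0.875 m from the base axis. Payload 15.5 kg.
Tool frame: the origin (TCP) lies between the finger pads; the fingertips stand 8 mm ahead of it and the grasp point (between the pads) lies 11 mm behind it; z points along the fingers, y is the line along which they close (so a half turn about z gives the same grasp; the last joint's range is limited). The gripper opens to 85 mm and grips with 20 to 120 N. Pads are 22 mm wide; open, the fingers measure 114 mm over their backs; the gripper's body (76 mm by 85 mm) begins 54 mm behind the grasp point. The pads swing forward as they close: fully open they stand 13 mm farther back than shut.
Start: joints at [-1.256, 0.494, 1.345, -0, 1.302, -0.096], TCP at [0.249, -0.573, 0.239] pointing down, gripper open.
Joint ranges: [-2.91, 2.91], [-0.82, 2.16], [0.22, 2.67], [-1.22, 4.37], [0.12, 2.79], [-3.08, 3.08]. Speed limits (rad/s): [1.89, 1.89, 2.57, 3.01, 3.01, 3.01].

### API

Orientations are given as a rotation vector (axis times angle).
In Python, from bench import manip gives the robot as it stands. The module is installed in compiled form; this text tells all that it offers.
- The arm moves only by the tool jog_arm, never from a script. Its argument "steps" is a list of rows, each an object with "rotation": the turn, a rotation vector about the tool's x, y, z in rad, a list of three; "linear": the shift along the tool's x, y, z in m, a list of three; "grip": the finger opening in m, from 0 to 0.0854. A call has exactly 5 rows; each row is the pose to reach, as a shift and turn from the pose commanded when the call began, along the tool's axes at that moment; what a row does not reach only later rows make up. A row lasts 1/12 s, in which the tool goes at most 41.7 mm and 7.16 degrees, less where a joint would pass 70% of its speed; a pose out of reach is approached as far as the arm can. A call with a gripper value outside its range is refused whole. The fingers move at their own pace and stop on an object; the grip force is fixed at half the most. Time passes only in rows, so rows that repeat a pose let the fingers close, or fill a call up. It gives the time, the measured TCP pose, the force, the opening and the grip force at its end, in the units of the state.
- manip.sense(): the state, without advancing time (a new reading comes with each control period).
- manip.read_camera(name): name is "scene" or "top" or "wrist"; returns (picture, depth): 480x640x3 uint8, red, green, blue; 480x640 float32, m along the optical axis (not along the pixel's ray), 0 where there is no reading.
- manip.camera_params(name): a dict with "mtx" (3x3 intrinsics, pixels), "dist_coeffs" ([k1, k2, p1, p2, k3] as OpenCV has them; the pictures are not rectified), "rvec" (rotation vector, rad) and "tvec" (3), from world to camera coordinates, as OpenCV has them. Camera axes: x right, y down, z forward; pixel columns grow to the right and rows downward; lengths in m; the calibration is good to about 2 mm. A picture is of the moment at which its call begins: read the wrist's pose just before it. camera_params takes no time and is no camera call; for the wrist camera it gives the pose at the moment of the call.
- manip.job_done(): hands the job in; it is judged then, once.
The state is a dict: "time": time; "qpos": joint angles; "dq": joint speeds; "effort": joint torques, N m; "tool_pos": TCP position; "eef_rot": TCP orientation; "ft_force": force on the tool from outside, world axes, zero at the start; "moment": the same for the moment, N m; "finger_gap": finger opening in m; "gripper_force": force on a finger pad.
Only numpy, scipy, OpenCV 4.12 (cv2) and the standard library are available. Lean on these libraries where they do the work, as an engineer would, in place of code of your own. Each camera call takes 0.05 s, during which the arm holds its last target. There are 200 camera calls.

## Working session

There is one attempt and no reset: what is moved stays moved. The work goes in short steps, Python scripts to look and compute and a tool call to move; the robot and the scene stay as the last step left them, time stands still between calls to the robot, and variables do not carry over. Pictures are saved under pics/ and viewed, at most 10 in all, crops included, and the job is handed in when it is done.

Besides the shell and the picture viewer there is one more tool, called after "Emit:" as name(argument=value, ...) on one line, values as JSON. jog_arm: Moves the arm, as the interface text tells. Its arguments: {"type":"object","properties":{"steps":{"type":"array"}},"required":["steps"]}

```bash
mkdir -p pics
cat > h.py <<'E'
import numpy as np,cv2
from bench import manip
def grab(n):
    p=manip.camera_params(n); im,d=manip.read_camera(n)
    return im,d,p
def save(im,f): cv2.imwrite('pics/'+f,cv2.cvtColor(im,cv2.COLOR_RGB2BGR))
def cloud(d,p):
    K=np.array(p['mtx'],float);D=np.array(p['dist_coeffs'],float)
    v,u=np.mgrid[0:480,0:640]
    n=cv2.undistortPoints(np.stack([u,v],-1).reshape(-1,1,2).astype(float),K,D).reshape(480,640,2)
    c=np.dstack([n*d[...,None],d]); R=cv2.Rodrigues(np.array(p['rvec'],float))[0]
    return (c-np.array(p['tvec'],float).ravel())@R
E
python3 - <<'E'
from h import *
im,d,p=grab('top'); save(im,'top.png'); np.savez('top.npz',im=im,W=cloud(d,p))
im,d,p=grab('scene'); save(im,'scene.png'); np.savez('scene.npz',im=im,W=cloud(d,p))
print(manip.sense())
E
```

```text
{'time': 0.1, 'qpos': array([-1.25652139e+00,  4.94103399e-01,  1.34606769e+00, -1.45669206e-06,
        1.30252857e+00, -9.54991443e-02]), 'dq': array([ 0.00096596,  0.00030051, -0.00250879,  0.00033911,  0.00078339,
       -0.00225848]), 'effort': array([ 1.72778789e-03, -8.83588672e+01, -3.84559679e+01, -1.21398225e-04,
        5.22197064e-03,  3.80892016e-05]), 'tool_pos': array([ 0.24890379, -0.57294615,  0.23877136]), 'eef_rot': array([-3.07480567e+00, -6.38954397e-01,  1.91958501e-04]), 'ft_force': array([-0.59454432,  0.29624412, -0.50640073]), 'moment': array([0.01353456, 0.00649531, 0.02112138]), 'gripper_force': 0.0, 'finger_gap': 0.08557262937747179}
```

View pics/top.png

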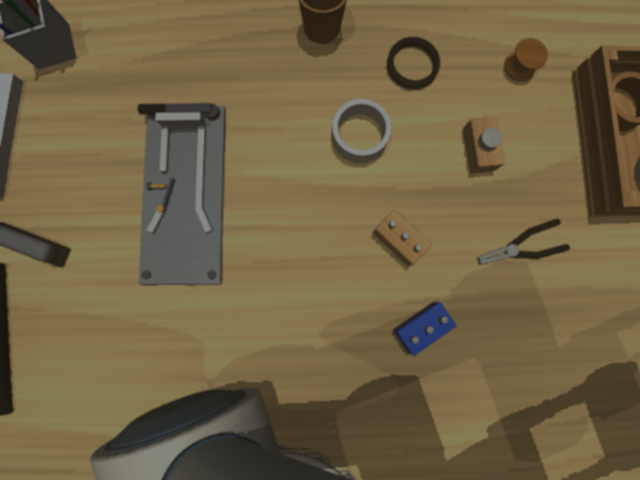

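View pics/scene.png

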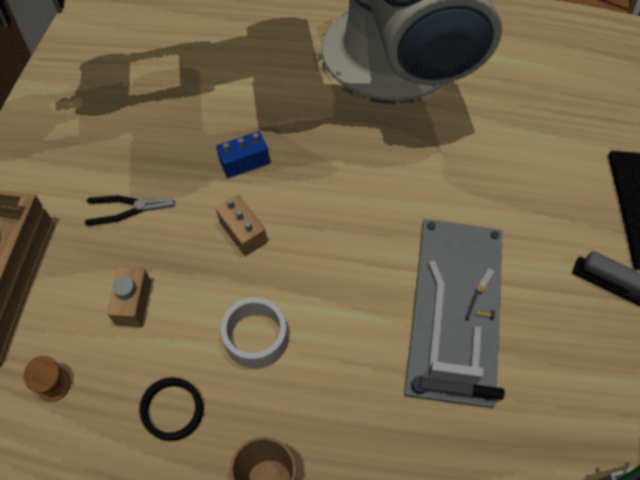

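Top view: the three-peg beech block is at (403,238), its blue look-alike at (425,328) and the one-peg block at (487,145). The jig is at (182,195), mouth towards the image bottom. The beech block with three thin pegs at (403,238) fits the description. I'll confirm it in a crop and measure.

Run:
```python
from h import *
z=np.load('top.npz');im,W=z['im'],z['W']
save(cv2.resize(im[190:290,340:460],None,fx=5,fy=5,interpolation=cv2.INTER_CUBIC),'crop.png')
def rect(m,name):
    n,l,s,c=cv2.connectedComponentsWithStats(m.astype(np.uint8)); k=1+np.argmax(s[1:,4]); q=W[l==k]
    r=cv2.minAreaRect((q[:,:2]*1000).astype(np.float32)); print(name,len(q),r,'z',np.median(q[:,2]),q[:,:2].mean(0)); return l==k
def box(a,b,c,d):
    m=np.zeros((480,640),bool);m[a:b,c:d]=1;return m
Z=W[...,2]
rect(box(200,275,365,440)&(Z>.036)&(Z<.053),'three')
rect(box(110,180,460,515)&(Z>.036)&(Z<.053),'one')
rect(box(90,300,125,240)&(Z>.006)&(Z<.06),'jigall')
rect(box(90,300,125,240)&(Z>.007)&(Z<.016),'deck')
for n,a in(('right rail',(125,205,190,210)),('left',(125,170,155,172)),('stop',(108,126,158,204)),('tip',(175,235,140,178))):
    m=box(*a)&(Z>.018)&(Z<.06); q=W[m]; r=cv2.minAreaRect((q[:,:2]*1000).astype(np.float32));print(n,m.sum(),r,np.median(q[:,2]))
# dark screw holes
for u,v in((146,275),(212,275)): print(W[v,u])
```

```text
three 1396 ((458.2702331542969, -195.34991455078125), (80.12901306152344, 44.62144088745117), 44.63075637817383) z 0.044977558086058675 [ 0.45760512 -0.19417893]
one 1037 ((607.52880859375, -337.3195495605469), (80.99224853515625, 45.04310989379883), 4.900057792663574) z 0.0451904445344157 [ 0.60448781 -0.33355662]
jigall 14541 ((542.1858520507812, 153.6270294189453), (136.5660400390625, 292.785400390625), 89.9073486328125) z 0.012404272833959286 [0.54023059 0.15147869]
deck 11269 ((542.4942626953125, 152.751708984375), (131.75350952148438, 294.11944580078125), 89.0244369506836) z 0.011926445860436863 [0.52125154 0.15134972]
right rail 562 ((585.9769287109375, 122.46342468261719), (131.76356506347656, 21.98641586303711), 4.295978546142578) 0.021851929434612446
left 331 ((615.0733642578125, 179.16909790039062), (17.670249938964844, 72.23323822021484), 86.57405853271484) 0.021992590750779764
stop 811 ((662.4161376953125, 151.41917419433594), (73.13349151611328, 29.188831329345703), 87.44939422607422) 0.04180058634020556
tip 408 ((524.6551513671875, 195.544677734375), (38.690982818603516, 93.33074188232422), 74.4300308227539) 0.02155745751179017
[0.41022263 0.20536593 0.01793599]
[0.40816642 0.10143538 0.01761588]
```

View pics/crop.png

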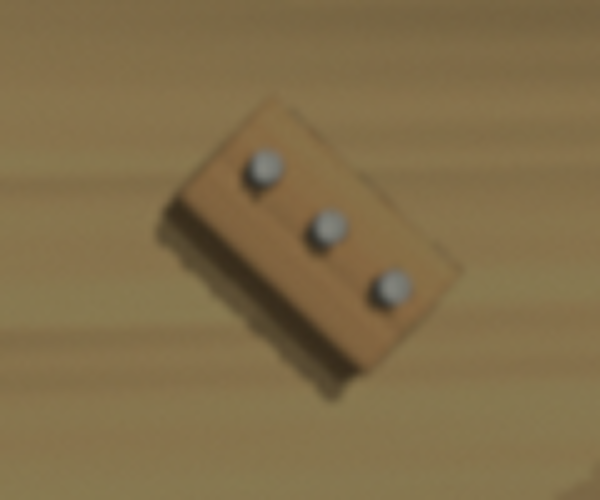

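The crop confirms it: beech, three thin pegs in a row (crop pixels (265,168), (328,230), (391,290)). Next I'll refine the jig pose and plan the approach.

```bash
cat >> h.py <<'E'
from scipy.spatial.transform import Rotation as Ro
def plan(xyz,yaw,s=None):
    """tool-axis shift and turn to TCP xyz, pointing down, tool x at world yaw (deg)"""
    s=s or manip.sense(); C=Ro.from_rotvec(s['eef_rot'])
    T=Ro.from_rotvec([0,0,np.radians(yaw)])*Ro.from_rotvec([np.pi,0,0])
    print('lin',C.inv().apply(np.array(xyz)-s['tool_pos']).round(4),'rot',(C.inv()*T).as_rotvec().round(4),'at',s['tool_pos'].round(4),'t',s['time'])
E
python3 - <<'E'
from h import *
z=np.load('top.npz');W=z['W'];Z=W[...,2]
def fit(rows,c0,c1,zlo,zhi,side):
    P=[]
    for v in rows:
        u=[u for u in range(c0,c1) if zlo<Z[v,u]<zhi]
        if u: P.append(W[v,u[0 if side=='L' else -1],:2])
    P=np.array(P); vx,vy,x,y=cv2.fitLine((P*1000).astype(np.float32),cv2.DIST_HUBER,0,.01,.01).ravel()
    print(len(P),'yaw',np.degrees(np.arctan(vy/vx)),'y at x=570:',y+(570-x)*vy/vx)
fit(range(130,275),125,240,.006,.03,'L');fit(range(130,275),125,240,.006,.03,'R')
print('rails inner R, L');fit(range(128,200),185,215,.0185,.03,'L');fit(range(128,165),150,175,.0185,.03,'R')
for u in (170,182,195):
    c=W[100:135,u]; print(u,[(round(a[0],3),round(a[2],3)) for a in c[::2]])
    c=W[278:290,u]; print(u,[(round(a[0],3),round(a[2],3)) for a in c])
plan([.4583,-.1953,.12],44.6)
E
```

```text
145 yaw -0.77052367 y at x=570: 216.46223
145 yaw -1.3241385 y at x=570: 87.5394
rails inner R, L
72 yaw -0.90751994 y at x=570: 126.6796
37 yaw -0.71398145 y at x=570: 176.86699
170 [(np.float64(0.707), np.float64(-0.002)), (np.float64(0.702), np.float64(0.001)), (np.float64(0.683), np.float64(0.037)), (np.float64(0.679), np.float64(0.038)), (np.float64(0.676), np.float64(0.038)), (np.float64(0.673), np.float64(0.036)), (np.float64(0.67), np.float64(0.035)), (np.float64(0.66), np.float64(0.051)), (np.float64(0.656), np.float64(0.052)), (np.float64(0.653), np.float64(0.052)), (np.float64(0.65), np.float64(0.051)), (np.float64(0.651), np.float64(0.041)), (np.float64(0.65), np.float64(0.034)), (np.float64(0.65), np.float64(0.024)), (np.float64(0.65), np.float64(0.016)), (np.float64(0.649), np.float64(0.01)), (np.float64(0.645), np.float64(0.013)), (np.float64(0.641), np.float64(0.013))]
170 [(np.float64(0.405), np.float64(0.014)), (np.float64(0.403), np.float64(0.014)), (np.float64(0.402), np.float64(0.011)), (np.float64(0.4), np.float64(0.01)), (np.float64(0.399), np.float64(0.014)), 
[... 2090 characters left out ...]
loat64(0.648), np.float64(0.009)), (np.float64(0.643), np.float64(0.012)), (np.float64(0.64), np.float64(0.011))]
195 [(np.float64(0.404), np.float64(0.011)), (np.float64(0.403), np.float64(0.012)), (np.float64(0.401), np.float64(0.011)), (np.float64(0.4), np.float64(0.011)), (np.float64(0.398), np.float64(0.013)), (np.float64(0.396), np.float64(0.01)), (np.float64(0.395), np.float64(0.001)), (np.float64(0.394), np.float64(0.001)), (np.float64(0.392), np.float64(-0.0)), (np.float64(0.39), np.float64(-0.002)), (np.float64(0.389), np.float64(-0.001)), (np.float64(0.387), np.float64(-0.002))]
lin [ 0.3425 -0.2628  0.1191] rot [-1.100e-03 -3.000e-04 -3.686e-01] at [ 0.2489 -0.5729  0.2388] t 0.1
```

Emit:
jog_arm(steps=[{"linear": [0.03,-0.023,0.01],"rotation": [0,0,-0.1],"grip": 0.085},{"linear": [0.06,-0.046,0.02],"rotation": [0,0,-0.2],"grip": 0.085},{"linear": [0.09,-0.069,0.03],"rotation": [0,0,-0.3],"grip": 0.085},{"linear": [0.12,-0.092,0.04],"rotation": [0,0,-0.368],"grip": 0.085},{"linear": [0.15,-0.115,0.05],"rotation": [0,0,-0.368],"grip": 0.085}])

```text
time: 0.52
tool_pos: [0.3411, -0.4063, 0.1887]
eef_rot: [-2.904, -1.198, 0.0]
ft_force: [1.6, -0.3, -0.7]
finger_gap: 0.0852
gripper_force: 0.0
```

```bash
python3 -c "
from h import *
plan([.4583,-.1953,.12],44.6)"
```

```text
lin [ 0.2319 -0.067   0.0688] rot [-0.0003 -0.0001  0.0039] at [ 0.3411 -0.4063  0.1887] t 0.5167
```

Emit:
jog_arm(steps=[{"linear": [0.035,-0.01,0.01],"rotation": [0,0,0],"grip": 0.085},{"linear": [0.07,-0.02,0.02],"rotation": [0,0,0],"grip": 0.085},{"linear": [0.105,-0.03,0.031],"rotation": [0,0,0],"grip": 0.085},{"linear": [0.14,-0.04,0.041],"rotation": [0,0,0],"grip": 0.085},{"linear": [0.175,-0.051,0.052],"rotation": [0,0,0],"grip": 0.085}])

```text
time: 0.93
tool_pos: [0.4303, -0.2473, 0.1369]
eef_rot: [2.907, 1.191, 0.0]
ft_force: [1.1, -0.1, 0.4]
finger_gap: 0.0847
gripper_force: 0.0
```

Emit:
jog_arm(steps=[{"linear": [0.03,-0.008,0.008],"rotation": [0,0,0],"grip": 0.085},{"linear": [0.057,-0.016,0.017],"rotation": [0,0,0],"grip": 0.085},{"linear": [0.057,-0.016,0.017],"rotation": [0,0,0],"grip": 0.085},{"linear": [0.057,-0.016,0.017],"rotation": [0,0,0],"grip": 0.085},{"linear": [0.057,-0.016,0.017],"rotation": [0,0,0],"grip": 0.085}])

```text
time: 1.35
tool_pos: [0.459, -0.1977, 0.1203]
eef_rot: [2.907, 1.192, -0.0]
ft_force: [-0.1, 0.7, -0.4]
finger_gap: 0.0854
gripper_force: 0.0
```

Run:
```python
from h import *
plan([.4583,-.1953,.024],44.6)
im,d,p=grab('wrist'); W=cloud(d,p); Z=W[...,2]; save(im,'wrist1.png')
m=((Z>.036)&(Z<.052)&(np.hypot(W[...,0]-.458,W[...,1]+.195)<.07))
n,l,s,c=cv2.connectedComponentsWithStats(m.astype(np.uint8)); k=1+np.argmax(s[1:,4]); q=W[l==k]
print(len(q),cv2.minAreaRect((q[:,:2]*1000).astype(np.float32)),np.median(q[:,2]))
```

```text
lin [ 0.0013 -0.0022  0.0963] rot [-0.0001  0.0002 -0.    ] at [ 0.459  -0.1977  0.1203] t 1.35
8363 ((457.3873291015625, -196.2356414794922), (80.43609619140625, 44.20001983642578), 44.59632110595703) 0.04557454446359928
```

View pics/wrist1.png

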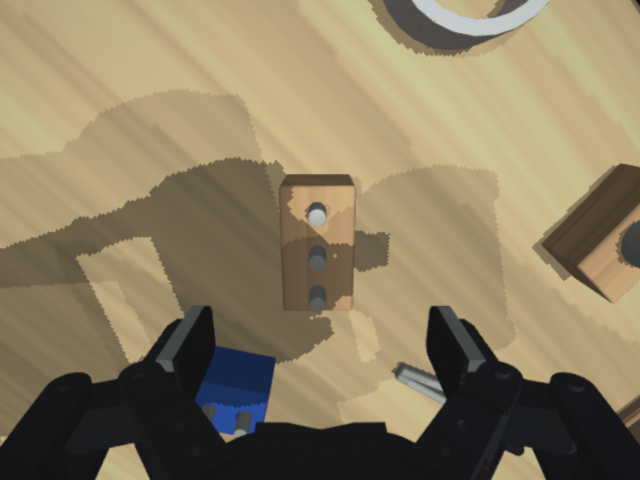

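The wrist view shows the three-peg block centred between the fingers at (317,245). The blue block at (240,390) is out of the way. Descending.

Emit:
jog_arm(steps=[{"linear": [0.0005,-0.001,0.03],"rotation": [0,0,0],"grip": 0.085},{"linear": [0.0005,-0.001,0.055],"rotation": [0,0,0],"grip": 0.085},{"linear": [0.0005,-0.001,0.075],"rotation": [0,0,0],"grip": 0.085},{"linear": [0.0005,-0.001,0.088],"rotation": [0,0,0],"grip": 0.085},{"linear": [0.0005,-0.001,0.096],"rotation": [0,0,0],"grip": 0.085}])

```text
time: 1.82
tool_pos: [0.4579, -0.1973, 0.0231]
eef_rot: [-2.907, -1.188, 0.001]
ft_force: [-1.2, -0.2, 0.5]
finger_gap: 0.0849
gripper_force: 0.0
```

Emit:
jog_arm(steps=[{"linear": [0,0,0],"rotation": [0,0,0],"grip": 0.085},{"linear": [0,0,0],"rotation": [0,0,0],"grip": 0.03},{"linear": [0,0,0],"rotation": [0,0,0],"grip": 0.03},{"linear": [0,0,0],"rotation": [0,0,0],"grip": 0.03},{"linear": [0,0,0],"rotation": [0,0,0],"grip": 0.03}])

```text
time: 2.23
tool_pos: [0.4591, -0.1967, 0.0253]
eef_rot: [2.906, 1.191, 0.001]
ft_force: [-4.0, -0.3, 10.6]
finger_gap: 0.0427
gripper_force: 59.4
```

Emit:
jog_arm(steps=[{"linear": [0,0,0],"rotation": [0,0,0],"grip": 0.03},{"linear": [0,0,0],"rotation": [0,0,0],"grip": 0.03},{"linear": [0,0,0],"rotation": [0,0,0],"grip": 0.03},{"linear": [0,0,0],"rotation": [0,0,0],"grip": 0.03},{"linear": [0,0,0],"rotation": [0,0,0],"grip": 0.03}])

```text
time: 2.65
tool_pos: [0.4591, -0.1967, 0.0253]
eef_rot: [2.906, 1.191, 0.001]
ft_force: [-3.4, -0.4, 12.0]
finger_gap: 0.0427
gripper_force: 60.7
```

Emit:
jog_arm(steps=[{"linear": [0,0,-0.015],"rotation": [0,0,0],"grip": 0.03},{"linear": [0,0,-0.035],"rotation": [0,0,0],"grip": 0.03},{"linear": [0,0,-0.055],"rotation": [0,0,0],"grip": 0.03},{"linear": [0,0,-0.06],"rotation": [0,0,0],"grip": 0.03},{"linear": [0,0,-0.06],"rotation": [0,0,0],"grip": 0.03}])

```text
time: 3.07
tool_pos: [0.4596, -0.1968, 0.0858]
eef_rot: [2.904, 1.19, 0.003]
ft_force: [0.3, 0.3, -2.9]
finger_gap: 0.0428
gripper_force: 62.3
```

```bash
python3 -c "
from h import *
plan([.434,.154,.085],-.9);print(manip.sense()['qpos'])"
```

```text
lin [ 2.280e-01 -2.679e-01  2.000e-04] rot [ 0.0027 -0.0021  0.7936] at [ 0.4596 -0.1968  0.0858] t 3.0667
[-5.24171626e-01  5.40344701e-01  1.81631590e+00  2.75020044e-05
  7.81600471e-01  2.68670630e-01]
```

Emit:
jog_arm(steps=[{"linear": [0.022,-0.026,0],"rotation": [0,0,0.08],"grip": 0.03},{"linear": [0.044,-0.052,0],"rotation": [0,0,0.16],"grip": 0.03},{"linear": [0.066,-0.078,0],"rotation": [0,0,0.24],"grip": 0.03},{"linear": [0.088,-0.104,0],"rotation": [0,0,0.32],"grip": 0.03},{"linear": [0.11,-0.13,0],"rotation": [0,0,0.4],"grip": 0.03}])

```text
time: 3.48
tool_pos: [0.445, -0.0251, 0.0835]
eef_rot: [-3.087, -0.583, 0.001]
ft_force: [0.2, 0.5, -0.8]
finger_gap: 0.043
gripper_force: 62.2
```

```bash
python3 -c "
from h import *
plan([.434,.154,.085],-.9)"
```

```text
lin [ 0.0551 -0.1708 -0.0015] rot [-3.000e-04  8.000e-04  3.891e-01] at [ 0.445  -0.0251  0.0835] t 3.4833
```

Emit:
jog_arm(steps=[{"linear": [0.012,-0.038,0],"rotation": [0,0,0.1],"grip": 0.03},{"linear": [0.024,-0.076,0],"rotation": [0,0,0.2],"grip": 0.03},{"linear": [0.036,-0.11,0],"rotation": [0,0,0.3],"grip": 0.03},{"linear": [0.047,-0.143,0],"rotation": [0,0,0.387],"grip": 0.03},{"linear": [0.054,-0.168,0],"rotation": [0,0,0.387],"grip": 0.03}])

```text
time: 3.9
tool_pos: [0.4334, 0.1517, 0.0835]
eef_rot: [-3.141, 0.024, 0.001]
ft_force: [0.2, -0.5, -1.7]
finger_gap: 0.0426
gripper_force: 62.2
```

Run:
```python
from h import *
plan([.434,.154,.038],-.9)
im,d,p=grab('wrist'); W=cloud(d,p); Z=W[...,2]; save(im,'wrist2.png');np.savez('w2.npz',W=W)
c=manip.sense()['tool_pos']
m=((Z>.09)&(Z<.115)&(abs(W[...,0]-c[0])<.06)&(abs(W[...,1]-c[1])<.02))
q=W[m];print(len(q),cv2.minAreaRect((q[:,:2]*1000).astype(np.float32)),np.median(q[:,2]))
```

```text
lin [ 0.0005 -0.0023  0.0455] rot [-0.      0.0006  0.0006] at [0.4334 0.1517 0.0835] t 3.9
18832 ((433.40301513671875, 155.26788330078125), (79.6299819946289, 39.98722839355469), 0.0013225572183728218) 0.1037813634672872
```

View pics/wrist2.png

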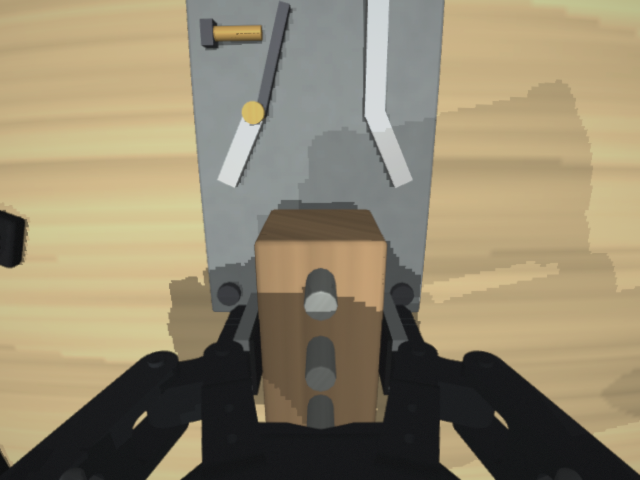

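The wrist view shows the held block (255–388, 210–425) in line with the mouth. The rail flares end at (228,185) and (403,185), and the catch runs (255,110)–(285,5). Next I'll check the lateral alignment.

Run:
```python
from h import *
W=np.load('w2.npz')['W'];Z=W[...,2]
a=[[],[]]
for v in range(245,300,5):
    u=[u for u in range(230,410) if .095<Z[v,u]<.112]
    if u: a[0].append(W[v,u[0],1]);a[1].append(W[v,u[-1],1])
print('block edges y',np.median(a[0]),np.median(a[1]))
P=[];Q=[]
for v in range(0,105,4):
    u=[u for u in range(350,400) if .0185<Z[v,u]<.03]
    if u: P.append(W[v,u[0],:2]);Q.append(W[v,u[-1],:2])
for p in(P,Q):
    p=np.array(p);k=np.polyfit(p[:,0],p[:,1],1);print('rail yaw',np.degrees(k[0]),'y at .57',np.polyval(k,.57),p[:,0].min(),p[:,0].max())
for v in (110,150,183): print(v,[W[v,u].round(3) for u in range(0,640) if .018<Z[v,u]<.03][::12])
u=[W[v,320] for v in range(190,300,4)];print([x.round(3)[[0,2]].tolist() for x in u])
# deck edges
P=[];Q=[]
for v in range(10,190,6):
    u=[u for u in range(150,480) if .008<Z[v,u]<.03]; P.append(W[v,u[0],:2]);Q.append(W[v,u[-1],:2])
for p in(P,Q):
    p=np.array(p);k=np.polyfit(p[:,0],p[:,1],1);print('deck yaw',np.degrees(k[0]),'y at .57',np.polyval(k,.57))
plan([.434,.154,.038],-.9)
```

```text
block edges y 0.172184634694843 0.1289364706899199
rail yaw -0.8008710278555906 y at .57 0.12683392322190318 0.5164408526557892 0.5642588890793194
rail yaw -0.8629612191562568 y at .57 0.11701420004273955 0.5163535948647863 0.563709004026403
110 [array([0.515, 0.188, 0.026]), array([0.514, 0.182, 0.026]), array([0.514, 0.177, 0.019]), array([0.513, 0.122, 0.022])]
150 [array([0.495, 0.197, 0.022]), array([0.495, 0.19 , 0.024]), array([0.494, 0.119, 0.022]), array([0.494, 0.112, 0.021])]
183 [array([0.478, 0.201, 0.022]), array([0.476, 0.112, 0.02 ]), array([0.476, 0.106, 0.022])]
[[0.471, 0.011], [0.469, 0.013], [0.467, 0.014], [0.465, 0.013], [0.462, 0.013], [0.472, 0.062], [0.472, 0.07], [0.472, 0.075], [0.473, 0.082], [0.472, 0.086], [0.473, 0.093], [0.472, 0.097], [0.472, 0.101], [0.472, 0.103], [0.471, 0.104], [0.469, 0.104], [0.468, 0.103], [0.467, 0.105], [0.465, 0.103], [0.464, 0.104], [0.464, 0.107], [0.463, 0.109], [0.463, 0.113], [0.463, 0.115], [0.463, 0.119], [0.463, 0.121], [0.462, 0.122], [0.461, 0.122]]
deck yaw -1.1864683550101025 y at .57 0.21587246823905692
deck yaw -0.9138623201226594 y at .57 0.08742049625489191
lin [0.0011 0.0013 0.0456] rot [-0.001   0.0004  0.0051] at [0.4329 0.1553 0.0836] t 3.95
```

Emit:
jog_arm(steps=[{"linear": [0,0,0.015],"rotation": [0,0,0],"grip": 0.03},{"linear": [0,0,0.03],"rotation": [0,0,0],"grip": 0.03},{"linear": [0,0,0.038],"rotation": [0,0,0],"grip": 0.03},{"linear": [0,0,0.043],"rotation": [0,0,0],"grip": 0.03},{"linear": [0,0,0.0455],"rotation": [0,0,0],"grip": 0.03}])

```text
time: 4.37
tool_pos: [0.4336, 0.1492, 0.0379]
eef_rot: [3.141, -0.015, -0.002]
ft_force: [-0.0, 0.2, -1.7]
finger_gap: 0.0429
gripper_force: 62.3
```

Emit:
jog_arm(steps=[{"linear": [0,0,0],"rotation": [0,0,0],"grip": 0.03},{"linear": [0,0,0],"rotation": [0,0,0],"grip": 0.03},{"linear": [0,0,0],"rotation": [0,0,0],"grip": 0.03},{"linear": [0,0,0],"rotation": [0,0,0],"grip": 0.03},{"linear": [0,0,0],"rotation": [0,0,0],"grip": 0.03}])

```text
time: 4.78
tool_pos: [0.4343, 0.1495, 0.0392]
eef_rot: [-3.141, 0.015, -0.001]
ft_force: [0.1, -0.1, -2.7]
finger_gap: 0.0426
gripper_force: 62.3
```

```bash
python3 -c "
from h import *
plan([.550,.1527,.0375],-.9)
print(manip.sense()['moment'])"
```

```text
lin [ 0.1157 -0.0043  0.0017] rot [-0.0002 -0.0007  0.0064] at [0.4343 0.1495 0.0392] t 4.7833
[ 0.01569927 -0.02956262 -0.01061125]
```

Emit:
jog_arm(steps=[{"linear": [0,-0.0055,0],"rotation": [0,0,0.006],"grip": 0.03},{"linear": [0,-0.0055,0.001],"rotation": [0,0,0.006],"grip": 0.03},{"linear": [0,-0.0055,0.002],"rotation": [0,0,0.006],"grip": 0.03},{"linear": [0,-0.0055,0.002],"rotation": [0,0,0.006],"grip": 0.03},{"linear": [0,-0.0055,0.002],"rotation": [0,0,0.006],"grip": 0.03}])

```text
time: 5.2
tool_pos: [0.4344, 0.1554, 0.0373]
eef_rot: [-3.141, 0.024, -0.002]
ft_force: [-3.1, 5.6, 15.9]
finger_gap: 0.0428
gripper_force: 64.6
```

Run:
```python
from h import *
im,d,p=grab('wrist'); W=cloud(d,p); Z=W[...,2]
c=manip.sense()['tool_pos']
a=[[],[]]
for v in range(245,300,5):
    u=[u for u in range(220,420) if .05<Z[v,u]<.064]
    if u: a[0].append(W[v,u[0],1]);a[1].append(W[v,u[-1],1])
print('block edges y',np.median(a[0]),np.median(a[1]),'mid',(np.median(a[0])+np.median(a[1]))/2)
P=[]
for v in range(0,200,4):
    q=[W[v,u,:2] for u in range(350,420) if .0185<Z[v,u]<.03]
    if q and .518<q[0][0]<.64: P.append(q[0])
P=np.array(P);print(len(P));k=np.polyfit(P[:,0],P[:,1],1);print('rail',np.degrees(k[0]),'centre y at .434:',np.polyval(k,.434)+.025)
b=Z[245:290,285:300];print('top z',np.median(b[(b>.05)&(b<.07)]))
plan([.434,.155,.0375],-.9);print(manip.sense()['ft_force'])
```

```text
block edges y 0.17590888410779032 0.13268927257497584 mid 0.15429907834138307
25
rail -0.8725208496915714 centre y at .434: 0.1538820717878893
top z 0.057667580456458645
lin [-0.0004  0.0004 -0.0002] rot [-0.0006 -0.001   0.0007] at [0.4344 0.1554 0.0373] t 5.25
[-3.12284469  4.47731699 17.64127031]
```

Emit:
jog_arm(steps=[{"linear": [0.01,0.0004,-0.0008],"rotation": [0,0,0],"grip": 0.03},{"linear": [0.026,0.0004,-0.0008],"rotation": [0,0,0],"grip": 0.03},{"linear": [0.042,0.0004,-0.0008],"rotation": [0,0,0],"grip": 0.03},{"linear": [0.056,0.0004,-0.0008],"rotation": [0,0,0],"grip": 0.03},{"linear": [0.066,0.0004,-0.0008],"rotation": [0,0,0],"grip": 0.03}])

```text
time: 5.67
tool_pos: [0.5007, 0.1534, 0.0374]
eef_rot: [3.141, -0.024, -0.001]
ft_force: [-5.5, -2.4, 2.6]
finger_gap: 0.0434
gripper_force: 62.8
```

```bash
python3 -c "
from h import *
plan([.52,.1536,.0375],-.9);print(manip.sense()['ft_force'])"
```

```text
lin [ 0.0193 -0.0005 -0.0001] rot [0.0004 0.0007 0.0006] at [0.5007 0.1534 0.0374] t 5.6667
[-5.47138386 -2.43283096  2.55210207]
```

Emit:
jog_arm(steps=[{"linear": [0.012,-0.0004,0],"rotation": [0,0,0],"grip": 0.03},{"linear": [0.024,-0.0004,0],"rotation": [0,0,0],"grip": 0.03},{"linear": [0.036,-0.0004,0],"rotation": [0,0,0],"grip": 0.03},{"linear": [0.048,-0.0004,0],"rotation": [0,0,0],"grip": 0.03},{"linear": [0.06,-0.0004,0],"rotation": [0,0,0],"grip": 0.03}])

```text
time: 6.08
tool_pos: [0.5598, 0.1529, 0.0374]
eef_rot: [3.141, -0.023, -0.002]
ft_force: [-5.0, -2.1, 3.5]
finger_gap: 0.0432
gripper_force: 62.9
```

```bash
python3 -c "
from h import *
plan([.611,.152,.0375],-.9);print(manip.sense()['ft_force'])"
```

```text
lin [ 0.0512  0.0001 -0.0002] rot [0.0004 0.0016 0.0008] at [0.5598 0.1529 0.0374] t 6.0833
[-4.95539384 -2.08395645  3.458465  ]
```

Emit:
jog_arm(steps=[{"linear": [0.012,0,0],"rotation": [0,0,0],"grip": 0.03},{"linear": [0.024,0,0],"rotation": [0,0,0],"grip": 0.03},{"linear": [0.034,0,0],"rotation": [0,0,0],"grip": 0.03},{"linear": [0.042,0,0],"rotation": [0,0,0],"grip": 0.03},{"linear": [0.047,0,0],"rotation": [0,0,0],"grip": 0.03}])

```text
time: 6.5
tool_pos: [0.6076, 0.1522, 0.0374]
eef_rot: [3.141, -0.024, -0.0]
ft_force: [-0.9, 0.8, -0.0]
finger_gap: 0.0429
gripper_force: 62.6
```

Emit:
jog_arm(steps=[{"linear": [0.001,0,0],"rotation": [0,0,0],"grip": 0.03},{"linear": [0.0015,0,0],"rotation": [0,0,0],"grip": 0.03},{"linear": [0.002,0,0],"rotation": [0,0,0],"grip": 0.03},{"linear": [0.0025,0,0],"rotation": [0,0,0],"grip": 0.03},{"linear": [0.0025,0,0],"rotation": [0,0,0],"grip": 0.03}])

```text
time: 6.92
tool_pos: [0.6094, 0.1524, 0.0376]
eef_rot: [-3.141, 0.024, 0.0]
ft_force: [0.7, -0.6, -1.5]
finger_gap: 0.0427
gripper_force: 62.5
```

Run:
```python
from h import *
plan([.611,.152,.0375],-.9);print(manip.sense()['ft_force'])
im,d,p=grab('top'); save(cv2.resize(im[80:300,110:260],None,fx=2.7,fy=2.7,interpolation=cv2.INTER_CUBIC),'top2.png')
```

```text
lin [0.0016 0.0004 0.0001] rot [-0.      0.0001  0.0006] at [0.6094 0.1524 0.0376] t 6.9167
[ 0.66277093 -0.6055607  -1.50698158]
```

View pics/top2.png

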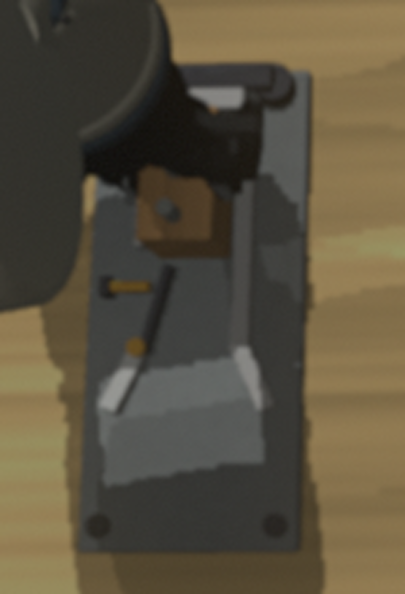

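The catch is sprung back at (170,270)–(140,340), behind the block's rear end at (185,245), and the side force is gone. Releasing.

Emit:
jog_arm(steps=[{"linear": [0,0,0],"rotation": [0,0,0],"grip": 0.06},{"linear": [0,0,0],"rotation": [0,0,0],"grip": 0.07},{"linear": [0,0,0],"rotation": [0,0,0],"grip": 0.08},{"linear": [0,0,0],"rotation": [0,0,0],"grip": 0.08},{"linear": [0,0,0],"rotation": [0,0,0],"grip": 0.08}])

```text
time: 7.38
tool_pos: [0.6097, 0.1523, 0.0377]
eef_rot: [-3.141, 0.024, -0.0]
ft_force: [-0.8, -0.2, -0.4]
finger_gap: 0.0801
gripper_force: 0.0
```

Emit:
jog_arm(steps=[{"linear": [0,0,-0.01],"rotation": [0,0,0],"grip": 0.08},{"linear": [0,0,-0.03],"rotation": [0,0,0],"grip": 0.08},{"linear": [0,0,-0.06],"rotation": [0,0,0],"grip": 0.08},{"linear": [0,0,-0.09],"rotation": [0,0,0],"grip": 0.08},{"linear": [0,0,-0.12],"rotation": [0,0,0],"grip": 0.08}])

```text
time: 7.8
tool_pos: [0.6094, 0.1522, 0.1596]
eef_rot: [3.141, -0.024, -0.0]
ft_force: [0.7, -0.5, 0.6]
finger_gap: 0.08
gripper_force: 0.0
```

Emit:
jog_arm(steps=[{"linear": [-0.03,0,-0.02],"rotation": [0,0,0],"grip": 0.08},{"linear": [-0.06,0,-0.03],"rotation": [0,0,0],"grip": 0.08},{"linear": [-0.08,0,-0.03],"rotation": [0,0,0],"grip": 0.08},{"linear": [-0.08,0,-0.03],"rotation": [0,0,0],"grip": 0.08},{"linear": [-0.08,0,-0.03],"rotation": [0,0,0],"grip": 0.08}])

```text
time: 8.22
tool_pos: [0.5291, 0.1536, 0.1887]
eef_rot: [-3.141, 0.023, -0.002]
ft_force: [1.0, -0.5, 0.6]
finger_gap: 0.0798
gripper_force: 0.0
```

Run:
```python
from h import *
im,d,p=grab('wrist'); W=cloud(d,p); Z=W[...,2]; save(im,'wrist3.png')
J=np.array([.57,.1518]);a=np.radians(-.9);R=np.array([[np.cos(a),np.sin(a)],[-np.sin(a),np.cos(a)]])
L=(W[...,:2]-J)@R.T
m=(Z>.053)&(Z<.062)&(abs(L[...,1])<.045)&(L[...,0]>-.06)&(L[...,0]<.1)
q=L[m]*1000;print(len(q),cv2.minAreaRect(q.astype(np.float32)),np.median(Z[m]))
print(manip.sense()['ft_force'],manip.sense()['tool_pos'])
```

```text
7831 ((44.66551208496094, -0.10974884033203125), (91.98329162597656, 69.56818389892578), 0.12007778137922287) 0.057538592198449263
[ 0.71903157  0.25617097 -0.1075341 ] [0.53008528 0.15357769 0.18840191]
```

View pics/wrist3.png

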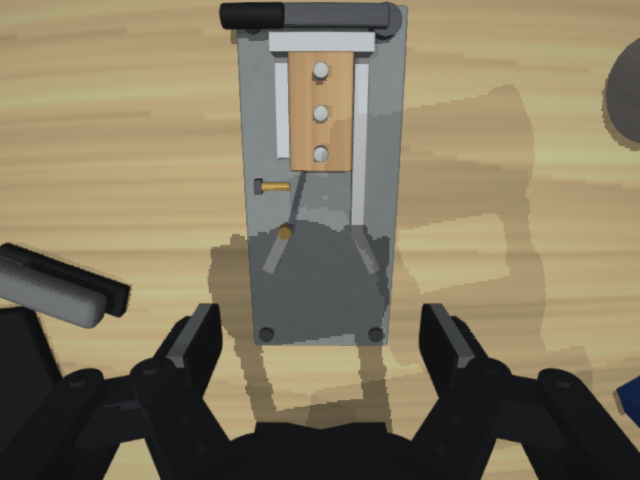

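The block (290–352, 50–171) sits against the stop, pegs up. The catch tip at (303,172) lies inside the block's width, so it is behind the rear face. Handing in.

```bash
python3 -c "
from bench import manip
print(manip.job_done())"
```

```text
the job is handed in; nothing more can be done
None
```

The three-peg block is in the jig against the end stop, with the catch sprung back behind it and the gripper clear; the one-peg block was not touched, and the job was handed in at about 8 s (the hand-in call returned no verdict).

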